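# Hang a dipper on a ring by its snap hook

## Robot

A 6-joint arm with a two-finger parallel gripper is mounted at the origin on a cart in front of the work surface, level with it; the furniture and walls round the work are solid. World frame = base frame: x ahead of the robot, y to its left, z up, the work surface at z = 0. Lengths are in m, angles in rad, forces in N, time in s.
With the tool pointing down it reaches from about 0.425 to 0.95 m from the base axis. Payload 3.5 kg.
Tool frame: the origin (TCP) lies between the finger pads; the fingertips stand 11 mm ahead of it and the grasp point (between the pads) lies 8 mm behind it; y points along the fingers, z is the direction in which the jaws open and shut, and the axes are right-handed (so a half turn about y gives the same grasp; the last joint's range is limited). The gripper opens to 85 mm and grips with 20 to 120 N. Pads are 22 mm wide; open, the fingers measure 114 mm over their backs; the gripper's body (76 mm by 85 mm) begins 54 mm behind the grasp point. The pads swing forward as they close: fully open they stand 13 mm farther back than shut.
Start: joints at [0.968, 0.286, 1.577, -0, 1.279, -0.15], TCP at [0.295, 0.607, 0.242] pointing down, gripper open.
Joint ranges: [-2.77, 2.77], [-0.9, 2.22], [0.21, 2.48], [-1.53, 4.67], [0.24, 2.81], [-2.84, 2.84]. Speed limits (rad/s): [2.79, 2.79, 3.14, 3.14, 3.14, 3.14].

## Interface

Orientations are given as a rotation vector (axis times angle).
In Python, from rig import readout, optics, r gives the robot as it stands.
- The arm moves only by the shell command python3 -m inch 'ROWS' [FORCE]. ROWS is JSON, a list of rows, each an object with "delta_rot": the turn, a rotation vector about the tool's x, y, z in degrees, a list of three; "linear": the shift along the tool's x, y, z in cm, a list of three; "fingers": the closure, from -1 (fully open) to 1 (shut), so that 0 is half open. In form: [{"delta_rot": [ax, ay, az], "linear": [x, y, z], "fingers": fingers}, ...]. A call has 1 to 12 rows; each row is the pose to reach, as a shift and turn from the pose commanded when the call began, along the tool's axes at that moment; what a row does not reach only later rows make up. A row lasts 1/12 s, in which the tool goes at most 41.7 mm and 7.16 degrees, less where a joint would pass 70% of its speed; a pose out of reach is approached as far as the arm can. A call with a gripper value outside its range is refused whole. The fingers move at their own pace and stop on an object; FORCE is the grip in N (left out, the last holds). Time passes only in rows, so rows that repeat a pose let the fingers close. It gives the time, the measured TCP pose, the force and the opening at its end, in the units of the state.
- readout.state(): the state, without advancing time (a new reading comes with each control period).
- optics.snapshot(name): name is "scene" or "side" or "wrist"; returns a dict with "frame" (384x512x3 uint8, red, green, blue), "intrinsics" (3x3 intrinsics, pixels), "eye" and "attitude" of the camera in the world; the wrist camera has in their place "mount" (4x4, takes a point from camera to tool coordinates, whose origin is the TCP and whose axes are the tool frame's). Camera axes: x right, y up, looking along -z (the intrinsics and any distortion apply to the point x, -y, -z); pixel columns grow to the right and rows downward; lengths in m; the calibration is good to about 2 mm. The wrist camera is an equidistant fisheye: a pixel r from the principal point sees the ray r / f radians off the axis. A picture is of the moment at which its call begins: read the wrist's pose just before it. There is no depth.
- r.job_done(): hands the job in, once; it reports no verdict.
The state is a dict: "t": time; "joint_pos": joint angles; "qvel": joint speeds; "joint_torque": joint torques, N m; "tcp_pos": TCP position; "eef_rot": TCP orientation; "force": force on the tool from outside, world axes, zero at the start; "moment": the same for the moment, N m; "grip_width": finger opening in m.
Only numpy, scipy, OpenCV 4.12 (cv2) and the standard library are available. Lean on these libraries where they do the work, as an engineer would, in place of code of your own. Each camera call takes 0.05 s, during which the arm holds its last target.

## Task

Hang the steel dipper on the stand's ring by its snap hook: hold it upright by the flat tab, push the sprung gate against the ring's front bar until the bar is inside the hook and the gate has snapped shut behind it, then let go so that it hangs freely and upright below the ring. Push gently (never harder than about 15 N between dipper and stand), do not tip the dipper, and leave the mustard jar, the mug and the lemon where they are.

Things in the scene. Friction and masses are not known exactly. Their poses are not given: they have to be found in the camera images.
- dipper_center (a point): Point on the loose steel dipper's cup axis, 90 mm above its flat bottom; z up, x to the hook's gate side, y across the flat hook. Heights named for the dipper are above its bottom, x from this axis. Dipper 180 mm tall, 0.11 to 0.22 kg; cup 52 mm wide, 45 mm high. A round 8 mm handle bar rises to x = -16 mm and bends over into the hook's bow, inner top at height 135 mm.
- dipper_tab (a point): Middle of the flat upright grip tab on top of the bow: height 160 mm, on the cup axis. The tab is 22 mm along x, 10 mm thick along y, from height 140 to 180 mm. Grip it across y from above, with fingertips no lower than height 145 mm so that they stay clear of the ring.
- hook_gap (a point): Point on the shut gate at height 104 mm, x = +18 mm, where the ring's bar should meet it. The gate is a 6 mm round bar from its pivot at height 78 mm to 121 mm; the fixed 8 mm nose above it ends at height 120 mm. The hook is open inside from x = -12 to +15 mm and from height 80 (cross bar) to 135 mm (bow).
- gate (a joint): Gate opening, rad: 0 shut, up to 1.1 inward, sprung shut (at hook_gap 1.6 N to start, 4 N at 0.8). Clip: push the dipper along its +x until the bar meets the gate and about 23 mm on (gate 0.65 to 0.85; bar near x = 0; 10 mm more jams the handle bar), then lower it about 27 mm: the bar slides over the gate's top into the bow and the gate snaps shut below it.
- stand: Fixed steel stand, round foot 96 mm wide, 227 mm tall; origin under the foot's centre, z up. An arm through its head, clamped, carries on its stand -x end a flat level closed ring of 8 mm bar, 72 mm wide along y, 58 mm along x. The hook comes from outside the ring, moving in stand +x, its own x along stand x.
- stand_head (a point): Point on the post's axis 200 mm above the stand's origin, at the height of the ring's bar centre line. The ring's straight front bar (44 mm long along stand y, centred on y = 0) lies on the stand -x side, anywhere from 70 to 160 mm away from this point: the arm is pulled out differently each time and no reading tells how far. Find it by touch or sight.
- mustard_jar: Mustard jar, 59 mm diameter, 103 mm high, bystander; origin at the centre of its underside.
- mug: Green mug, 92x128x95 mm, bystander; origin at the centre of its underside.
- lemon: Whole lemon, 84x68x64 mm, bystander; origin at its underside.

How it is judged:
On the way, in this order (a step that is already met when the one before it is completed fails the run):
1. the dipper is lifted clear of the worktop, its gate shut and not yet touching the stand (height (world z) of dipper_center above 0.12 m and value of joint gate below 0.15 rad and contact force between dipper and stand below 0.1 N), for 0.1 s.
2. the ring has pushed the gate open (value of joint gate above 0.4 rad and contact force between dipper and stand above 0.3 N), for 0.06 s.
At the end, for the whole second after the job is handed in: The dipper hangs at rest from the ring with the bar in the hook's bow (its centre point 148 to 170 mm above the stand's origin, 40 to 190 mm in front of the post), within 0.4 rad of upright, its gate shut (under 0.1 rad) (value of joint gate below 0.1 rad and contact force between dipper and stand above 0.4 N and z of dipper_center in the frame of stand between 0.148 and 0.17 m and x of dipper_center in the frame of stand between -0.19 and -0.04 m and angle between dipper_center's own z axis and vertical below 0.4 rad and linear speed of dipper below 0.06 m/s); the robot touches nothing.
It fails at once if dipper and stand pressed together with more than 15 N (contact force between dipper and stand above 15 N).
It fails at once if the dipper tipped by more than 0.6 rad (angle between dipper_center's own z axis and vertical above 0.6 rad).
It fails at once if the mustard jar moved by more than 30 mm (distance of mustard_jar from where it was at the start of the episode above 0.03 m).
It fails at once if the mug moved by more than 30 mm (distance of mug from where it was at the start of the episode above 0.03 m).
It fails at once if the lemon moved by more than 30 mm (distance of lemon from where it was at the start of the episode above 0.03 m).
It also fails if it takes over 67 s, if anything falls off the work surface, if the arm or the gripper's body presses on something with over 40 N, if the wrist force passes 120 N, or if a joint passes its speed limit or range.

## Working session

There is one attempt and no reset: what is moved stays moved. The work goes in short steps, Python scripts to look and compute and a shell command to move; the robot and the scene stay as the last step left them, time stands still between calls to the robot, and variables do not carry over. Pictures are saved under pics/ and viewed, and the job is handed in when it is done.

```bash
ls; mkdir -p pics; python3 - <<'E'
from rig import readout, optics, r
import cv2,numpy as np
print(readout.state())
for n in("scene","side","wrist"):
    s=optics.snapshot(n)
    cv2.imwrite(f"pics/{n}0.png",cv2.cvtColor(s["frame"],cv2.COLOR_RGB2BGR))
    print(n,{k:np.round(np.array(v),4).tolist() for k,v in s.items() if k!="frame"})
E
```

```text
pics
{'t': 0.0, 'joint_pos': array([ 9.67997334e-01,  2.87188992e-01,  1.57819025e+00, -9.12341504e-06,
        1.27859369e+00, -1.50025371e-01]), 'qvel': array([ 0.00015925, -0.00039507, -0.0013537 , -0.0007801 , -0.0018564 ,
        0.00043976]), 'joint_torque': array([ 1.63016884e-03, -4.05979121e+01, -2.92626053e+01, -4.43257591e-06,
        5.77632964e-03,  6.62724148e-06]), 'tcp_pos': array([0.29491258, 0.60646002, 0.24092442]), 'eef_rot': array([-1.54370351,  0.35584908, -0.35447746]), 'force': array([-0.66260983, -0.49428002,  1.14121705]), 'moment': array([0.03815327, 0.0096313 , 0.00270702]), 'grip_width': 0.0853184474956312}
scene {'intrinsics': [[452.4274, 0.0, 259.5438], [0.0, 452.4274, 193.4874], [0.0, 0.0, 1.0]], 'eye': [0.0317, 0.7653, 1.1027], 'attitude': [0.3209, -0.9394, -2.3792]}
side {'intrinsics': [[469.6304, 0.0, 261.5988], [0.0, 469.6304, 195.1183], [0.0, 0.0, 1.0]], 'eye': [0.3514, 0.8194, 0.9801], 'attitude': [0.16, -1.0956, -2.7016]}
wrist {'intrinsics': [[297.3186, 0.0, 253.9895], [0.0, 297.3186, 191.8843], [0.0, 0.0, 1.0]], 'mount': [[0.0002, -0.963, -0.2694, -0.0689], [0.0004, 0.2694, -0.963, -0.1313], [1.0, 0.0001, 0.0004, 0.0011], [0.0, 0.0, 0.0, 1.0]]}
```

View pics/scene0.png

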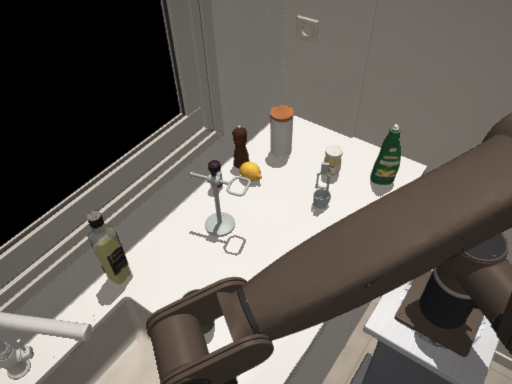

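View pics/side0.png

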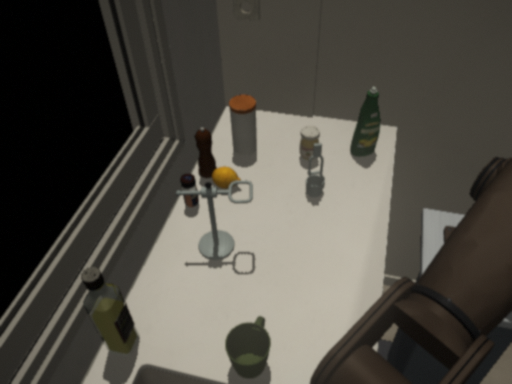

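View pics/wrist0.png

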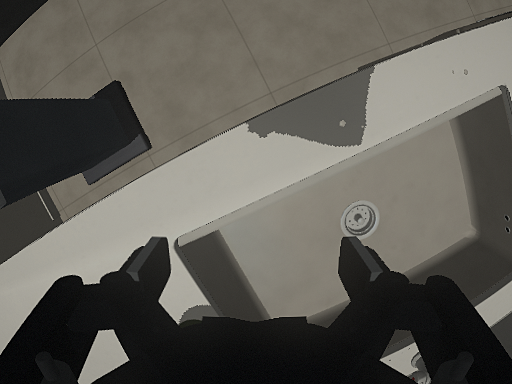

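The scene view shows the stand foot near (220,223), the ring near (237,186), the dipper near (322,190), the lemon (250,171) and the mustard jar (333,157). The side view adds the mug at (248,345). I'll write helpers and enlarge crops.

```bash
cat > h.py <<'E'
import numpy as np,cv2
from scipy.spatial.transform import Rotation as R
from rig import readout, optics, r
class Cam:
    def __init__(s,name):
        s.name=name
        if name=="wrist": st=readout.state()
        d=optics.snapshot(name); s.K=np.array(d["intrinsics"]); s.img=d["frame"]
        if name=="wrist":
            T=np.eye(4);T[:3,:3]=R.from_rotvec(st["eef_rot"]).as_matrix();T[:3,3]=st["tcp_pos"]
            M=T@np.array(d["mount"]);s.eye=M[:3,3];s.A=M[:3,:3]
        else:
            s.eye=np.array(d["eye"]);s.A=R.from_rotvec(d["attitude"]).as_matrix()
    def proj(s,p):
        c=s.A.T@(np.array(p)-s.eye);v=np.array([c[0],-c[1],-c[2]]);f=s.K[0,0]
        if s.name=="wrist":
            rr=np.hypot(v[0],v[1]);th=np.arctan2(rr,v[2]);return s.K[:2,2]+f*th*v[:2]/max(rr,1e-9)
        return s.K[:2,2]+f*v[:2]/v[2]
    def ray(s,u,v):
        a=(np.array([u,v])-s.K[:2,2])/s.K[0,0]
        if s.name=="wrist":
            th=np.linalg.norm(a);d=np.array([*(np.sin(th)*a/max(th,1e-9)),np.cos(th)])
        else: d=np.array([*a,1.])
        d=s.A@np.array([d[0],-d[1],-d[2]]);return d/np.linalg.norm(d)
    def plane(s,u,v,z):
        d=s.ray(u,v);return s.eye+d*(z-s.eye[2])/d[2]
    def save(s,fn,box=None,k=1):
        im=s.img
        if box: im=im[box[1]:box[3],box[0]:box[2]]
        im=cv2.resize(im,None,fx=k,fy=k,interpolation=cv2.INTER_CUBIC)
        cv2.imwrite("pics/"+fn,cv2.cvtColor(im,cv2.COLOR_RGB2BGR))
def tri(*cr):
    A=np.zeros((3,3));b=np.zeros(3)
    for e,d in cr:
        P=np.eye(3)-np.outer(d,d);A+=P;b+=P@e
    p=np.linalg.solve(A,b)
    return p,[float(np.linalg.norm((np.eye(3)-np.outer(d,d))@(p-e))) for e,d in cr]
E
python3 - <<'E'
from h import *
a=Cam("scene");b=Cam("side")
import pickle;pickle.dump((a,b),open("cams.pkl","wb"))
a.save("a1.png",(170,140,370,260),4);b.save("b1.png",(160,110,360,270),4)
print(R.from_rotvec(readout.state()["eef_rot"]).as_matrix().round(3))
E
```

```text
[[ 0.899 -0.001  0.438]
 [-0.438 -0.001  0.899]
 [-0.    -1.    -0.001]]
```

View pics/a1.png

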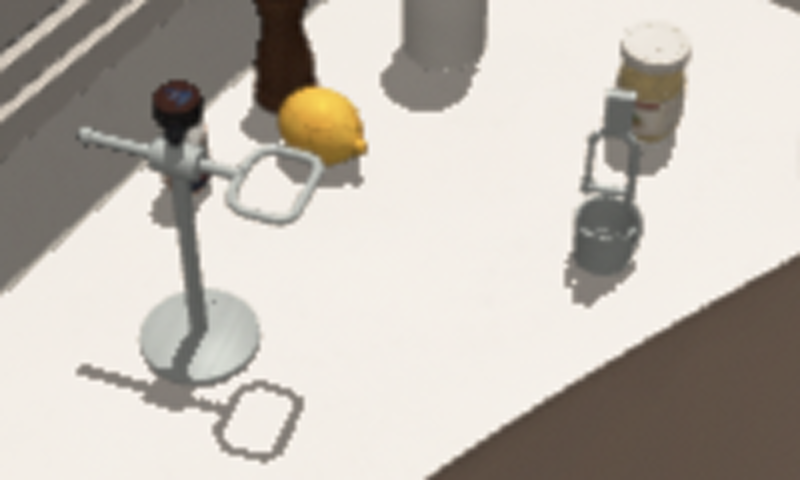

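View pics/b1.png

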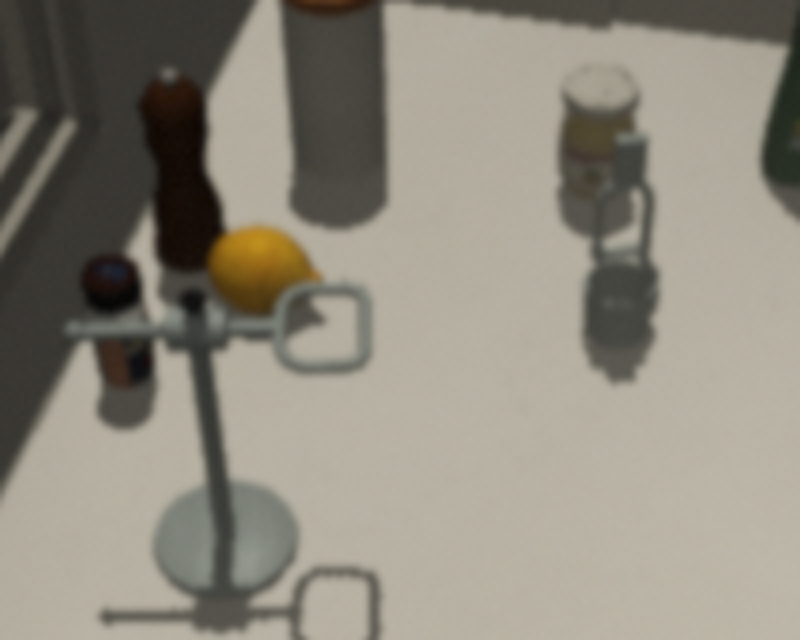

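```bash
python3 - <<'E'
from h import *
import pickle;a,b=pickle.load(open("cams.pkl","rb"))
A=lambda x,y:(170+x/4,140+y/4)
B=lambda x,y:(160+x/4,110+y/4)
def both(n,pa,pb,z):
    pa=A(*pa);pb=B(*pb)
    print(n,"A",a.plane(*pa,z).round(4),"B",b.plane(*pb,z).round(4),"tri",tri((a.eye,a.ray(*pa)),(b.eye,b.ray(*pb)))[0].round(4))
both("foot",(200,335),(226,540),0.008)
both("frontbar mid",(305,191),(366,328),0.2)
both("front end far",(318,170),(366,300),0.2)
both("front end near",(292,212),(366,358),0.2)
both("post top cross",(178,152),(195,325),0.2)
both("tab",(619,112),(630,163),0.16)
both("tabtop",(621,94),(632,137),0.18)
both("arm end",(85,134),(72,328),0.2)
both("cup bottom",(603,262),(618,338),0.0)
both("hookL lower",(590,188),(598,255),0.08)
both("hookR lower",(633,196),(648,262),0.08)
both("hookL up",(596,138),(600,190),0.135)
both("hookR up",(634,140),(646,190),0.135)
both("lemon",(320,125),(262,268),0.03)
both("jar top",(655,48),(600,88),0.103)
E
```

```text
foot A [0.6718 0.107  0.008 ] B [0.6702 0.1088 0.008 ] tri [0.6701 0.1091 0.0098]
frontbar mid A [0.5804 0.0796 0.2   ] B [0.576  0.0807 0.2   ] tri [0.5741 0.0877 0.2089]
front end far A [0.5851 0.0579 0.2   ] B [0.5821 0.0581 0.2   ] tri [0.5804 0.0639 0.2067]
front end near A [0.5759 0.1008 0.2   ] B [0.5697 0.1041 0.2   ] tri [0.568  0.1108 0.2103]
post top cross A [0.6781 0.0994 0.2   ] B [0.6744 0.1011 0.2   ] tri [0.6726 0.1053 0.2062]
tab A [ 0.458  -0.1513  0.16  ] B [ 0.4555 -0.1475  0.16  ] tri [ 0.4559 -0.1472  0.1621]
tabtop A [ 0.4574 -0.1497  0.18  ] B [ 0.456  -0.1504  0.18  ] tri [ 0.4555 -0.1457  0.184 ]
arm end A [0.7452 0.1228 0.2   ] B [0.744  0.1199 0.2   ] tri [0.7397 0.1276 0.2078]
cup bottom A [ 0.453  -0.1443  0.    ] B [ 0.4522 -0.1406  0.    ] tri [ 0.453  -0.1447 -0.0024]
hookL lower A [ 0.4699 -0.1405  0.08  ] B [ 0.4712 -0.1391  0.08  ] tri [ 0.4719 -0.1447  0.075 ]
hookR lower A [ 0.4378 -0.1518  0.08  ] B [ 0.4361 -0.1399  0.08  ] tri [ 0.4386 -0.1543  0.0717]
hookL up A [ 0.4695 -0.1405  0.135 ] B [ 0.4738 -0.1445  0.135 ] tri [ 0.4738 -0.1491  0.1285]
hookR up A [ 0.4445 -0.1549  0.135 ] B [ 0.4435 -0.1515  0.135 ] tri [ 0.4441 -0.1544  0.1339]
lemon A [ 0.7198 -0.1202  0.03  ] B [ 0.7156 -0.1229  0.03  ] tri [ 0.7093 -0.1066  0.0464]
jar top A [ 0.4973 -0.2907  0.103 ] B [ 0.4986 -0.295   0.103 ] tri [ 0.4977 -0.291   0.1045]
```

Two views agree to about 4 mm. The stand is at about (0.671, 0.108) with yaw about 14°, and the front bar is about 95 mm from the post. The dipper tab is at about (0.457, -0.149). I'll move over the dipper to look with the wrist camera and settle which side the gate is on.

```bash
python3 -m inch '[{"delta_rot":[0,-10,0],"linear":[31.8,-6,-29.8],"fingers":-1},{"delta_rot":[0,-20,0],"linear":[31.8,-6,-29.8],"fingers":-1},{"delta_rot":[0,-30,0],"linear":[31.8,-6,-29.8],"fingers":-1},{"delta_rot":[0,-40,0],"linear":[31.8,-6,-29.8],"fingers":-1},{"delta_rot":[0,-40,0],"linear":[31.8,-6,-29.8],"fingers":-1},{"delta_rot":[0,-40,0],"linear":[31.8,-6,-29.8],"fingers":-1},{"delta_rot":[0,-40,0],"linear":[31.8,-6,-29.8],"fingers":-1},{"delta_rot":[0,-40,0],"linear":[31.8,-6,-29.8],"fingers":-1},{"delta_rot":[0,-40,0],"linear":[31.8,-6,-29.8],"fingers":-1},{"delta_rot":[0,-40,0],"linear":[31.8,-6,-29.8],"fingers":-1},{"delta_rot":[0,-40,0],"linear":[31.8,-6,-29.8],"fingers":-1},{"delta_rot":[0,-40,0],"linear":[31.8,-6,-29.8],"fingers":-1}]'
python3 - <<'E'
from h import *
s=readout.state();M=R.from_rotvec(s["eef_rot"]).as_matrix();print(M.round(3))
t=np.array([.435,-.14,.30]);print((M.T@(t-s["tcp_pos"])*100).round(2))
E
```

```text
t: 1.25
tcp_pos: [0.4528, 0.1959, 0.3036]
eef_rot: [-1.564, -0.19, 0.186]
force: [-0.4, 0.8, 0.4]
grip_width: 0.0854
[[ 0.971  0.003 -0.237]
 [ 0.237 -0.001  0.971]
 [ 0.003 -1.    -0.002]]
[ -9.7   0.4 -32.2]
```

```bash
python3 -m inch '[{"delta_rot":[0,0,0],"linear":[-9,0,-31.5],"fingers":-1},{"delta_rot":[0,0,0],"linear":[-9,0,-31.5],"fingers":-1},{"delta_rot":[0,0,0],"linear":[-9,0,-31.5],"fingers":-1},{"delta_rot":[0,0,0],"linear":[-9,0,-31.5],"fingers":-1},{"delta_rot":[0,0,0],"linear":[-9,0,-31.5],"fingers":-1},{"delta_rot":[0,0,0],"linear":[-9,0,-31.5],"fingers":-1},{"delta_rot":[0,0,0],"linear":[-9,0,-31.5],"fingers":-1},{"delta_rot":[0,0,0],"linear":[-9,0,-31.5],"fingers":-1},{"delta_rot":[0,0,0],"linear":[-9,0,-31.5],"fingers":-1},{"delta_rot":[0,0,0],"linear":[-9,0,-31.5],"fingers":-1},{"delta_rot":[0,0,0],"linear":[-9,0,-31.5],"fingers":-1}]'
python3 - <<'E'
from h import *
import pickle
w=Cam("wrist");a=Cam("scene");b=Cam("side")
pickle.dump((w,a,b),open("c2.pkl","wb"))
w.save("w2.png",None,1.5);a.save("a2.png",(280,130,370,230),6);b.save("b2.png",(270,110,360,210),6)
print(w.eye,w.proj([.457,-.149,.16]))
E
```

```text
t: 2.17
tcp_pos: [0.44, -0.127, 0.3021]
eef_rot: [-1.561, -0.192, 0.193]
force: [-0.1, 0.1, -0.1]
grip_width: 0.0853
[ 0.37370496 -0.14232304  0.43333143] [226.05094026 194.76545882]
```

View pics/w2.png

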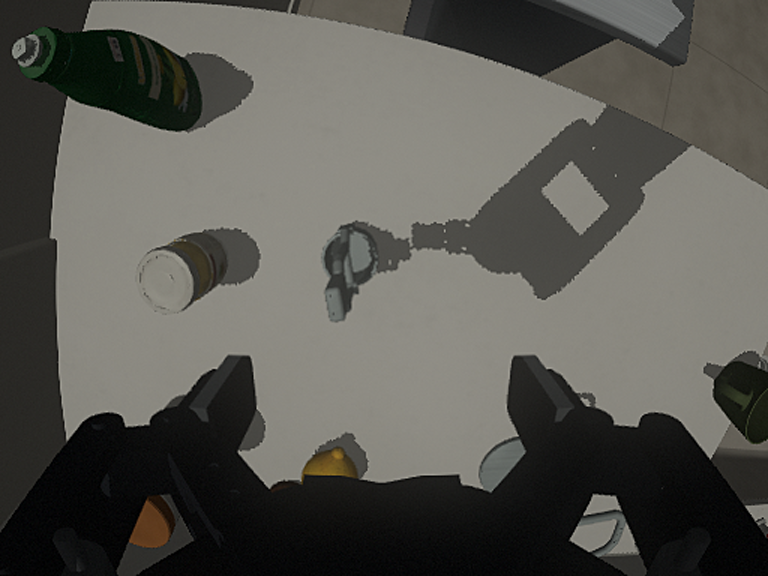

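View pics/a2.png

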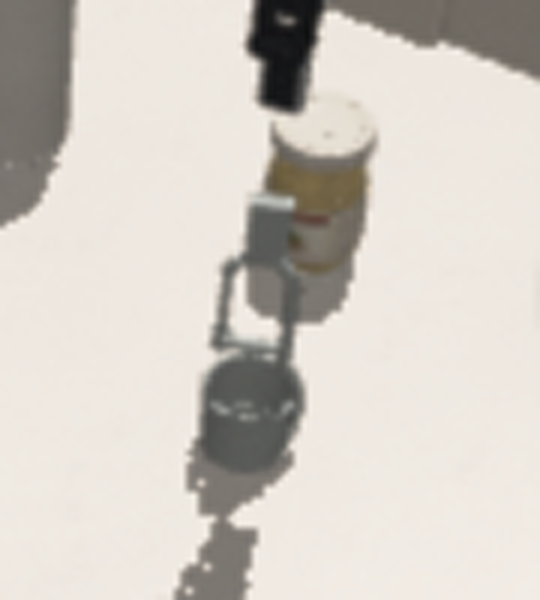

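View pics/b2.png

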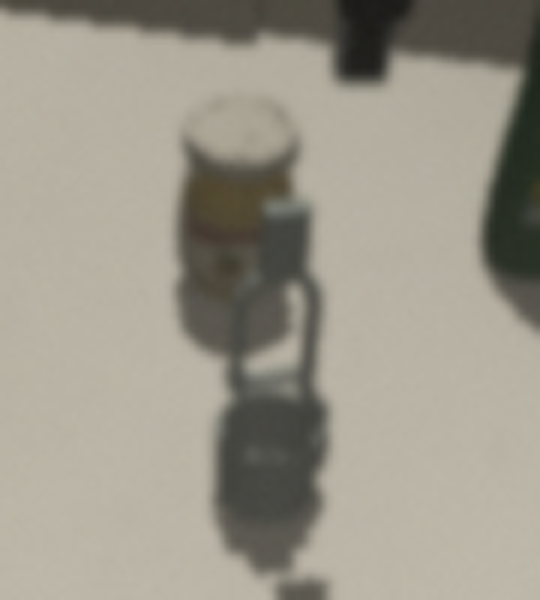

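Handle bar is on the right (it runs down to the cup), so the gate is on the world +x side. Enlarging the wrist view for the tab's yaw and position.

```bash
python3 - <<'E'
import pickle
from h import *
w,a,b=pickle.load(open("c2.pkl","rb"))
w.save("w2c.png",(200,140,270,220),9)
E
```

```text
(no output)
```

View pics/w2c.png

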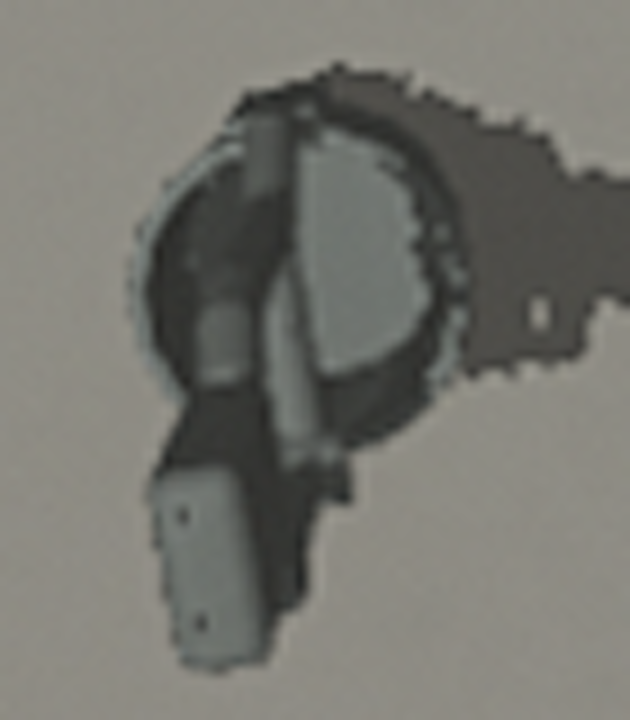

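```bash
python3 - <<'E'
import pickle
from h import *
w,a,b=pickle.load(open("c2.pkl","rb"))
P=lambda x,y,z:w.plane(200+x/9,140+y/9,z)
c=[P(x,y,.18) for x,y in((155,477),(240,468),(265,650),(180,665))]
for i in range(4):
  d=c[(i+1)%4]-c[i];print(c[i].round(4),np.linalg.norm(d).round(4),np.degrees(np.arctan2(d[1],d[0])).round(1))
print("mid",np.mean(c,0))
d=P(200,622,.18)-P(183,515,.18);print(np.degrees(np.arctan2(d[1],d[0])))
print("cup rim centre",P(300,265,.045), "crossbar",P(270,290,.08),P(315,450,.08))
m,a1,b1=None,*pickle.load(open("cams.pkl","rb"))
# tri three views tab top
rays=[(w.eye,w.ray(200+210/9,140+566/9)),(a1.eye,a1.ray(170+621/4,140+94/4)),(b1.eye,b1.ray(160+632/4,110+137/4))]
print(tri(*rays))
E
```

```text
[ 0.4512 -0.1565  0.18  ] 0.0085 110.2
[ 0.4483 -0.1485  0.18  ] 0.0191 20.1
[ 0.4662 -0.142   0.18  ] 0.0088 -65.2
[ 0.4699 -0.15    0.18  ] 0.0198 -160.7
mid [ 0.45891892 -0.14925582  0.18      ]
20.88506722525831
cup rim centre [ 0.45540358 -0.15006841  0.045     ] crossbar [ 0.45236674 -0.15253533  0.08      ] [ 0.47271146 -0.14152768  0.08      ]
(array([ 0.45701487, -0.14895784,  0.1813189 ]), [0.0014018362463105707, 0.00042086848548778503, 0.0011964461597750004])
```

```bash
cat > d.py <<'E'
import sys
from h import *
# python3 d.py x y z yaw : delta for move to tool-down pose
x,y,z,yaw=map(float,sys.argv[1:])
s=readout.state();M=R.from_rotvec(s["eef_rot"]).as_matrix()
cy,sy=np.cos(np.radians(yaw)),np.sin(np.radians(yaw))
T=np.array([[cy,0,-sy],[sy,0,cy],[0,-1,0]])
print("yaw now",np.degrees(np.arctan2(M[1,0],M[0,0])).round(2),"tcp",s["tcp_pos"].round(4),"t",s["t"])
print("linear",(M.T@(np.array([x,y,z])-s["tcp_pos"])*100).round(2),"rot",np.degrees(R.from_matrix(M.T@T).as_rotvec()).round(2),"F",s["force"].round(2),s["grip_width"])
E
python3 d.py .458 -.149 .24 20
```

```text
yaw now 14.2 tcp [ 0.4402 -0.1261  0.3023] t 2.3167
linear [ 1.16  6.23 -2.66] rot [-0.02 -5.8   0.01] F [ 0.08  0.31 -0.14] 0.08522453290065392
```

```bash
python3 -m inch '[{"delta_rot":[0,-5.8,0],"linear":[1.2,6.2,-2.6],"fingers":-1},{"delta_rot":[0,-5.8,0],"linear":[1.2,6.2,-2.6],"fingers":-1},{"delta_rot":[0,-5.8,0],"linear":[1.2,6.2,-2.6],"fingers":-1},{"delta_rot":[0,-5.8,0],"linear":[1.2,6.2,-2.6],"fingers":-1},{"delta_rot":[0,-5.8,0],"linear":[1.2,6.2,-2.6],"fingers":-1}]'
python3 d.py .458 -.149 .162 20
python3 - <<'E'
from h import *
w=Cam("wrist");w.save("w3.png",(150,100,370,384),2);print(w.proj([.458,-.149,.18]),w.eye)
E
```

```text
t: 2.73
tcp_pos: [0.4585, -0.1491, 0.2416]
eef_rot: [-1.554, -0.274, 0.272]
force: [-1.6, 0.8, 0.9]
grip_width: 0.0855
yaw now 19.92 tcp [ 0.4585 -0.1491  0.2416] t 2.7333
linear [-0.05  7.96  0.04] rot [ 0.05 -0.08  0.05] F [-1.56  0.8   0.86] 0.08546139100781443
[252.75697976 210.89119611] [ 0.39404678 -0.17097995  0.37283325]
```

View pics/w3.png

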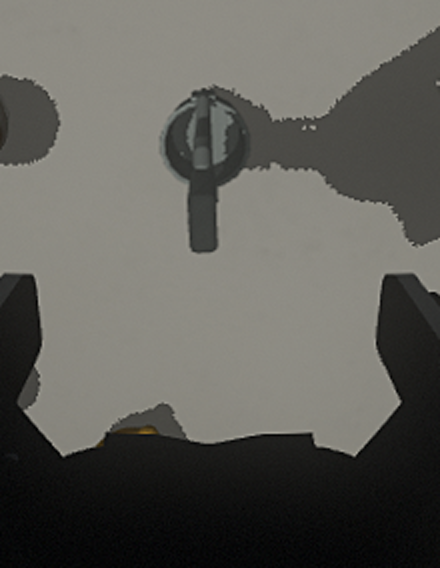

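Tab is centred between the fingers at (252,212) with the hook plane aligned. Descending and gripping.

```bash
python3 -m inch '[{"delta_rot":[0,0,0],"linear":[0,2,0],"fingers":-1},{"delta_rot":[0,0,0],"linear":[0,4,0],"fingers":-1},{"delta_rot":[0,0,0],"linear":[0,6,0],"fingers":-1},{"delta_rot":[0,0,0],"linear":[0,7,0],"fingers":-1},{"delta_rot":[0,0,0],"linear":[0,7.9,0],"fingers":-1},{"delta_rot":[0,0,0],"linear":[0,7.9,0],"fingers":-1},{"delta_rot":[0,0,0],"linear":[0,7.9,0],"fingers":-1}]'
python3 -m inch '[{"delta_rot":[0,0,0],"linear":[0,0,0],"fingers":0},{"delta_rot":[0,0,0],"linear":[0,0,0],"fingers":0},{"delta_rot":[0,0,0],"linear":[0,0,0],"fingers":0},{"delta_rot":[0,0,0],"linear":[0,0,0],"fingers":0},{"delta_rot":[0,0,0],"linear":[0,0,0],"fingers":0.5},{"delta_rot":[0,0,0],"linear":[0,0,0],"fingers":0.5},{"delta_rot":[0,0,0],"linear":[0,0,0],"fingers":0.5},{"delta_rot":[0,0,0],"linear":[0,0,0],"fingers":0.5}]' 30
python3 - <<'E'
from h import *
w=Cam("wrist");w.save("w4.png",(150,100,370,384),2)
b=Cam("side");b.save("b4.png",(270,60,370,200),4)
E
```

```text
t: 3.37
tcp_pos: [0.4585, -0.15, 0.1623]
eef_rot: [-1.554, -0.273, 0.271]
force: [-1.4, 0.7, 0.8]
grip_width: 0.0853
t: 4.03
tcp_pos: [0.458, -0.1499, 0.1613]
eef_rot: [-1.554, -0.272, 0.272]
force: [0.1, -0.5, -0.2]
grip_width: 0.0208
```

View pics/w4.png

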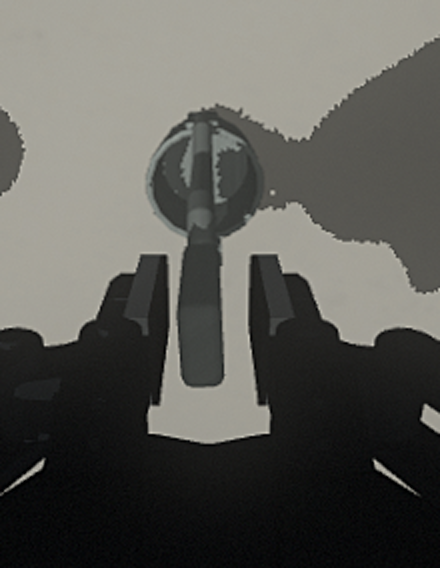

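View pics/b4.png

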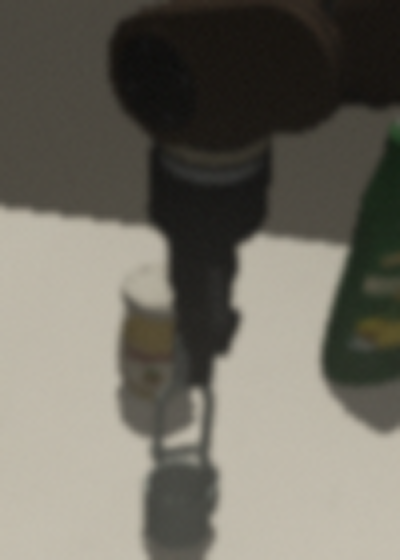

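Tab is between the pads, about 1.5 mm off centre to the left. I'll shift and close with a firm grip.

```bash
python3 -m inch '[{"delta_rot":[0,0,0],"linear":[0,0,-0.15],"fingers":0.5},{"delta_rot":[0,0,0],"linear":[0,0,-0.15],"fingers":0.5},{"delta_rot":[0,0,0],"linear":[0,0,-0.15],"fingers":1},{"delta_rot":[0,0,0],"linear":[0,0,-0.15],"fingers":1},{"delta_rot":[0,0,0],"linear":[0,0,-0.15],"fingers":1},{"delta_rot":[0,0,0],"linear":[0,0,-0.15],"fingers":1},{"delta_rot":[0,0,0],"linear":[0,0,-0.15],"fingers":1},{"delta_rot":[0,0,0],"linear":[0,0,-0.15],"fingers":1},{"delta_rot":[0,0,0],"linear":[0,0,-0.15],"fingers":1},{"delta_rot":[0,0,0],"linear":[0,0,-0.15],"fingers":1}]' 100
python3 - <<'E'
from h import *
w=Cam("wrist");w.save("w5.png",(150,100,370,384),2)
E
```

```text
t: 4.97
tcp_pos: [0.4587, -0.1514, 0.1615]
eef_rot: [-1.554, -0.272, 0.272]
force: [-0.3, -0.1, 2.2]
grip_width: 0.0082
```

View pics/w5.png

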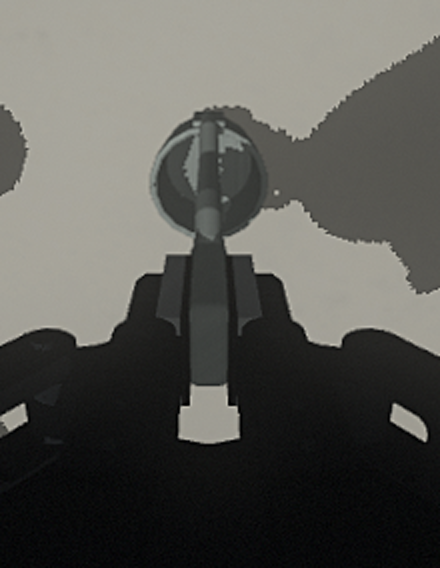

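Gripped (opening 8.2 mm on soft pads, no tilt visible). Lift and check.

```bash
python3 -m inch '[{"delta_rot":[0,0,0],"linear":[0,-1,0],"fingers":1},{"delta_rot":[0,0,0],"linear":[0,-3,0],"fingers":1},{"delta_rot":[0,0,0],"linear":[0,-5,0],"fingers":1},{"delta_rot":[0,0,0],"linear":[0,-7,0],"fingers":1},{"delta_rot":[0,0,0],"linear":[0,-9,0],"fingers":1},{"delta_rot":[0,0,0],"linear":[0,-11,0],"fingers":1},{"delta_rot":[0,0,0],"linear":[0,-12,0],"fingers":1},{"delta_rot":[0,0,0],"linear":[0,-12,0],"fingers":1},{"delta_rot":[0,0,0],"linear":[0,-12,0],"fingers":1}]'
python3 d.py .50 .063 .27 13.5
python3 - <<'E'
from h import *
a=Cam("scene");a.save("a6.png",(200,80,380,240),4)
E
```

```text
t: 5.77
tcp_pos: [0.4584, -0.1511, 0.2811]
eef_rot: [-1.554, -0.272, 0.272]
force: [0.2, 0.4, -2.1]
grip_width: 0.0085
yaw now 19.86 tcp [ 0.4584 -0.1511  0.2811] t 5.7667
linear [11.19  1.11 18.72] rot [-0.01  6.36 -0.  ] F [ 0.21  0.39 -2.07] 0.008492396211772833
```

View pics/a6.png

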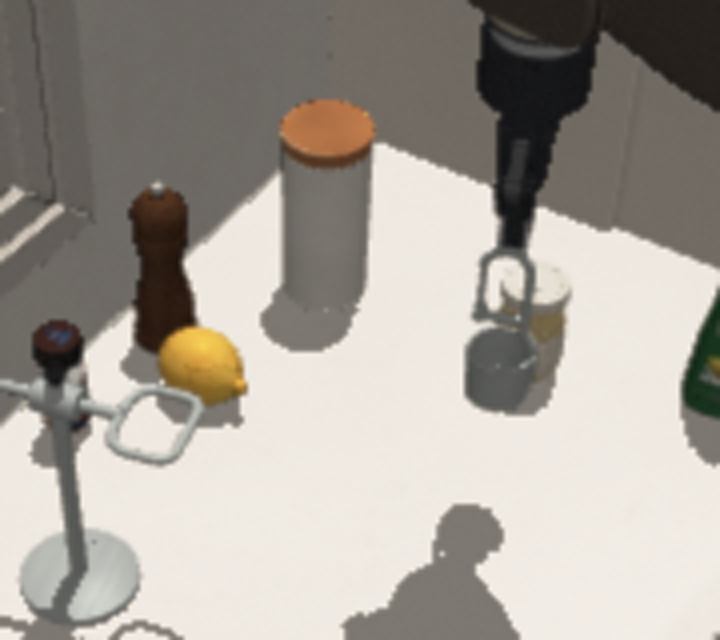

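The dipper hangs upright from the grip with the gate on the left, at (490,290) in the crop. Moving to the pre-approach pose about 80 mm short of the bar.

```bash
python3 -m inch '[{"delta_rot":[0,1,0],"linear":[1,0.1,1.8],"fingers":1},{"delta_rot":[0,2,0],"linear":[2.5,0.3,4.2],"fingers":1},{"delta_rot":[0,3,0],"linear":[4,0.5,6.8],"fingers":1},{"delta_rot":[0,4,0],"linear":[5.5,0.6,9.3],"fingers":1},{"delta_rot":[0,5,0],"linear":[7,0.7,11.8],"fingers":1},{"delta_rot":[0,6,0],"linear":[8.5,0.9,14.3],"fingers":1},{"delta_rot":[0,6.4,0],"linear":[10,1.1,16.8],"fingers":1},{"delta_rot":[0,6.4,0],"linear":[10.8,1.1,18],"fingers":1},{"delta_rot":[0,6.4,0],"linear":[11.2,1.1,18.7],"fingers":1},{"delta_rot":[0,6.4,0],"linear":[11.2,1.1,18.7],"fingers":1},{"delta_rot":[0,6.4,0],"linear":[11.2,1.1,18.7],"fingers":1}]'
python3 - <<'E'
from h import *
import pickle
w=Cam("wrist");a=Cam("scene");b=Cam("side")
pickle.dump((w,a,b),open("c7.pkl","wb"))
w.save("w7.png",None,1.5);a.save("a7.png",(180,130,340,250),5);b.save("b7.png",(160,120,310,270),4)
E
```

```text
t: 6.73
tcp_pos: [0.4998, 0.0624, 0.2691]
eef_rot: [-1.563, -0.183, 0.187]
force: [-1.5, -0.1, -2.2]
grip_width: 0.0086
```

View pics/w7.png

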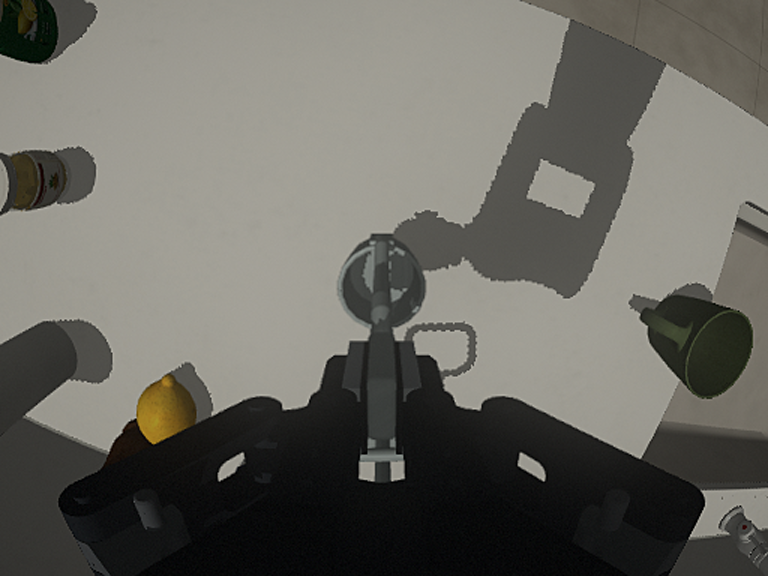

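View pics/a7.png

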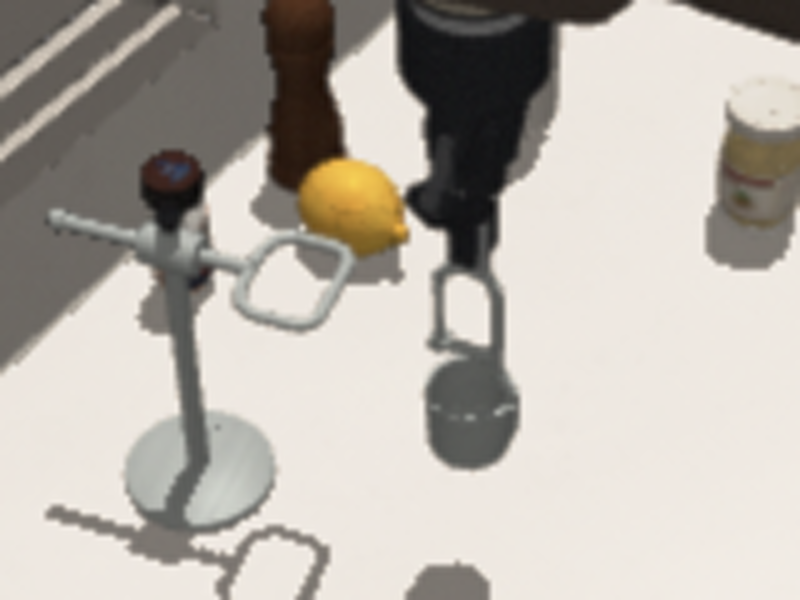

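View pics/b7.png

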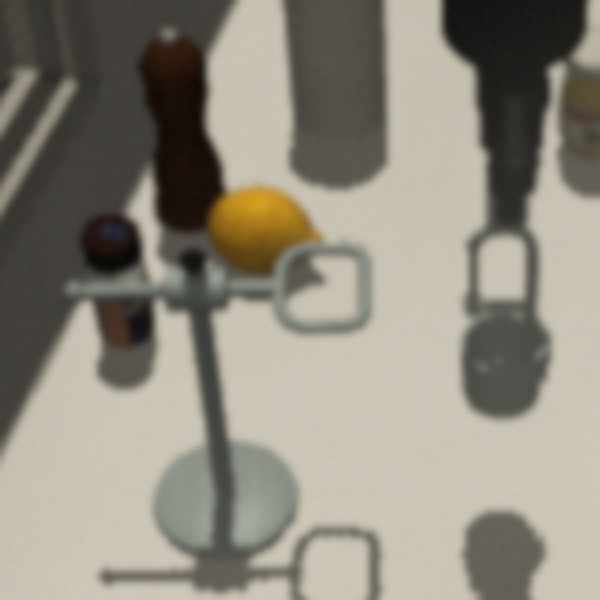

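```bash
python3 - <<'E'
import pickle
from h import *
w,a,b=pickle.load(open("c7.pkl","rb"))
w.save("w7c.png",(225,280,285,330),10)
s=readout.state();print(s["tcp_pos"],s["force"])
M=R.from_rotvec(s["eef_rot"]).as_matrix();print(np.degrees(np.arctan2(M[1,0],M[0,0])))
A=lambda x,y:(180+x/5,130+y/5)
B=lambda x,y:(160+x/4,120+y/4)
def both(n,pa,pb,z):
    pa=A(*pa);pb=B(*pb)
    print(n,"A",a.plane(*pa,z).round(4),"B",b.plane(*pb,z).round(4),"tri",tri((a.eye,a.ray(*pa)),(b.eye,b.ray(*pb)))[0].round(4))
both("bar mid",(330,290),(367,288),.2)
both("bar far",(350,262),(366,260),.2)
both("bar near",(308,320),(366,318),.2)
both("gate pivot",(437,343),(472,305),.2691-.1615+.078)
both("crossbar end handle",(497,352),(533,308),.2691-.1615+.08)
# expected
d=np.array([M[0,0],M[1,0],0]);t=s["tcp_pos"]
print("exp gate pivot",t+d*.018-[0,0,.1615-.078])
E
```

```text
[0.50018286 0.06164665 0.27002918] [ 0.3726331  -0.32057293 -1.68072205]
13.372723301814505
bar mid A [0.5804 0.0808 0.2   ] B [0.5754 0.0805 0.2   ] tri [0.5725 0.0908 0.2119]
bar far A [0.5841 0.0568 0.2   ] B [0.5821 0.0581 0.2   ] tri [0.5816 0.0601 0.2031]
bar near A [0.5768 0.1061 0.2   ] B [0.5697 0.1041 0.2   ] tri [0.5648 0.1207 0.219 ]
gate pivot A [0.5161 0.0694 0.1856] B [0.5157 0.0664 0.1856] tri [0.5143 0.0719 0.1902]
crossbar end handle A [0.4841 0.0579 0.1876] B [0.4799 0.0626 0.1876] tri [0.4802 0.064  0.1922]
exp gate pivot [0.5176948  0.06580978 0.18652918]
```

View pics/w7c.png

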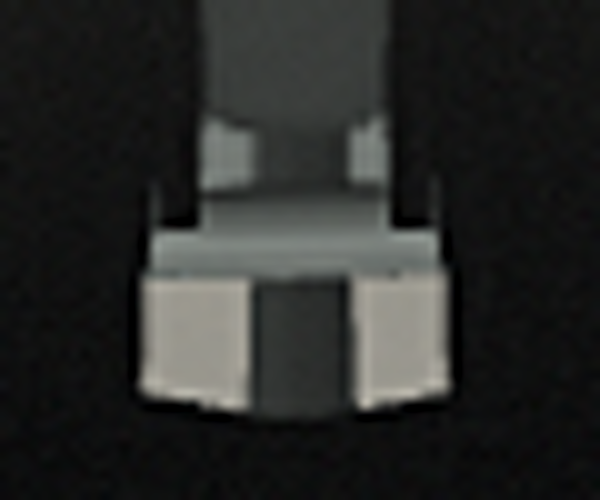

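```bash
python3 - <<'E'
import pickle
from h import *
w,a,b=pickle.load(open("c7.pkl","rb"))
for v in(298.7,303.3,307.8): print(w.plane(254,v,.2).round(4))
for u in(240,269): print(w.plane(u,303.2,.2).round(4))
print(w.eye,w.proj([.578,.08,.2]),w.proj([.63,.093,.2]))
E
```

```text
[0.5756 0.0818 0.2   ]
[0.5803 0.083  0.2   ]
[0.585  0.0841 0.2   ]
[0.583  0.0717 0.2   ]
[0.5774 0.095  0.2   ]
[0.43361204 0.04789575 0.40057552] [251.14673184 300.49069253] [252.01157063 345.78022706]
```

Three views put the bar centre about 81 mm ahead along the tool x axis (contact after about 56 mm), laterally aligned. I'll lower to bar height 104 mm and go in 45 mm.

```bash
python3 -m inch '[{"delta_rot":[0,0,0],"linear":[0.5,0.4,0],"fingers":1},{"delta_rot":[0,0,0],"linear":[1.3,0.8,0],"fingers":1},{"delta_rot":[0,0,0],"linear":[2,1.2,0],"fingers":1},{"delta_rot":[0,0,0],"linear":[2.8,1.2,0],"fingers":1},{"delta_rot":[0,0,0],"linear":[3.4,1.2,0],"fingers":1},{"delta_rot":[0,0,0],"linear":[4,1.2,0],"fingers":1},{"delta_rot":[0,0,0],"linear":[4.4,1.2,0],"fingers":1},{"delta_rot":[0,0,0],"linear":[4.5,1.2,0],"fingers":1},{"delta_rot":[0,0,0],"linear":[4.5,1.2,0],"fingers":1},{"delta_rot":[0,0,0],"linear":[4.5,1.2,0],"fingers":1}]'
python3 - <<'E'
from h import *
import pickle
w=Cam("wrist");a=Cam("scene");b=Cam("side")
s=readout.state();print(s["tcp_pos"],s["force"],s["moment"])
pickle.dump((w,a,b),open("c8.pkl","wb"))
w.save("w8.png",(200,150,310,330),4);a.save("a8.png",(190,130,310,240),6);b.save("b8.png",(180,120,290,230),5)
E
```

```text
t: 7.72
tcp_pos: [0.544, 0.0732, 0.2584]
eef_rot: [-1.563, -0.184, 0.185]
force: [0.3, 0.7, -2.2]
grip_width: 0.0086
[0.54388904 0.07314409 0.25841813] [-0.0380727   0.95604509 -1.05135807] [-0.00959465  0.0316027  -0.0734819 ]
```

View pics/a8.png

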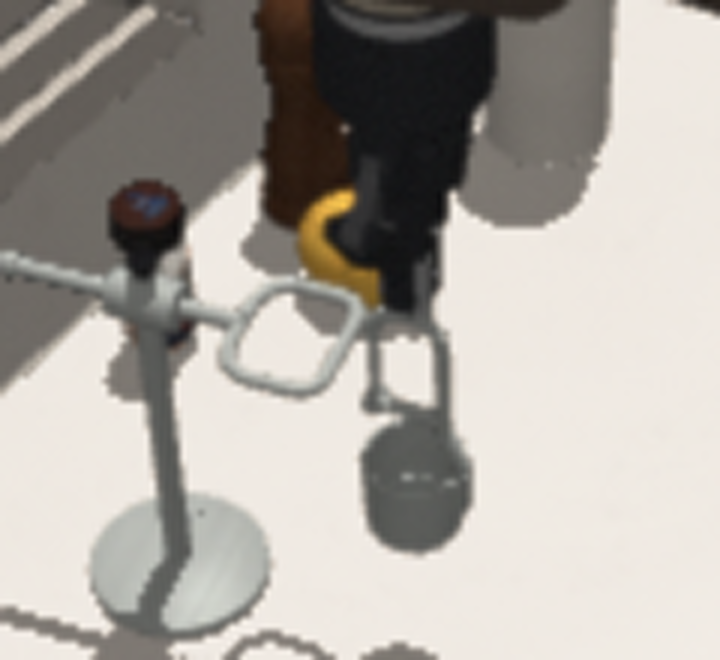

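View pics/b8.png

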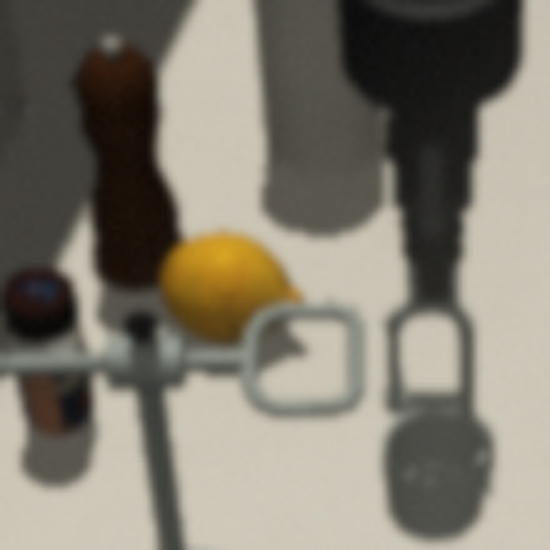

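View pics/w8.png

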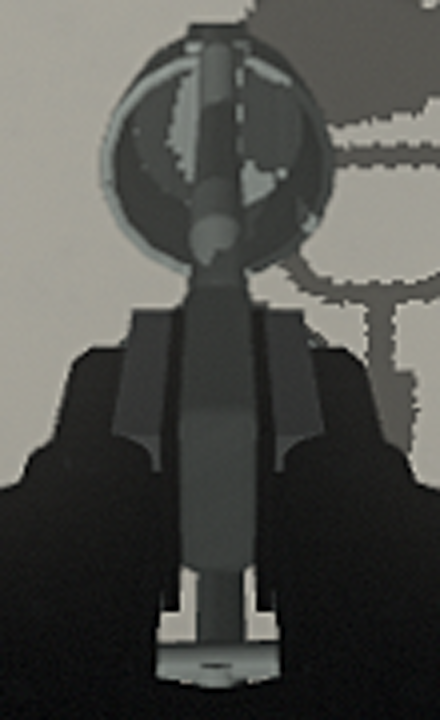

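Side view shows about 8 mm between gate and bar. Advancing gently 18 mm.

```bash
python3 -m inch '[{"delta_rot":[0,0,0],"linear":[0.15,0,0],"fingers":1},{"delta_rot":[0,0,0],"linear":[0.3,0,0],"fingers":1},{"delta_rot":[0,0,0],"linear":[0.45,0,0],"fingers":1},{"delta_rot":[0,0,0],"linear":[0.6,0,0],"fingers":1},{"delta_rot":[0,0,0],"linear":[0.75,0,0],"fingers":1},{"delta_rot":[0,0,0],"linear":[0.9,0,0],"fingers":1},{"delta_rot":[0,0,0],"linear":[1.05,0,0],"fingers":1},{"delta_rot":[0,0,0],"linear":[1.2,0,0],"fingers":1},{"delta_rot":[0,0,0],"linear":[1.35,0,0],"fingers":1},{"delta_rot":[0,0,0],"linear":[1.5,0,0],"fingers":1},{"delta_rot":[0,0,0],"linear":[1.65,0,0],"fingers":1},{"delta_rot":[0,0,0],"linear":[1.8,0,0],"fingers":1}]'
python3 - <<'E'
from h import *
import pickle
a=Cam("scene");b=Cam("side")
for i in range(3):
    s=readout.state();print(s["t"],s["tcp_pos"],s["force"],s["moment"]); Cam("wrist")
pickle.dump((a,b),open("c9.pkl","wb"))
a.save("a9.png",(200,150,290,240),8);b.save("b9.png",(210,150,290,230),8)
E
```

```text
t: 8.87
tcp_pos: [0.5613, 0.0773, 0.2581]
eef_rot: [-1.563, -0.183, 0.186]
force: [-2.7, -0.6, -0.5]
grip_width: 0.0083
8.9667 [0.56139113 0.07731633 0.25802467] [-3.66993304 -0.12201007 -1.62167125] [-0.15721664  0.60361208  0.01265291]
9.0167 [0.56136684 0.07731225 0.25804312] [-4.00941345 -1.11231652 -0.93230217] [-0.17866651  0.62549613 -0.03881233]
9.0667 [0.56134419 0.07729349 0.25802623] [-2.50736712 -1.28325689 -2.00127943] [-0.13255662  0.61771382  0.00213971]
```

View pics/a9.png

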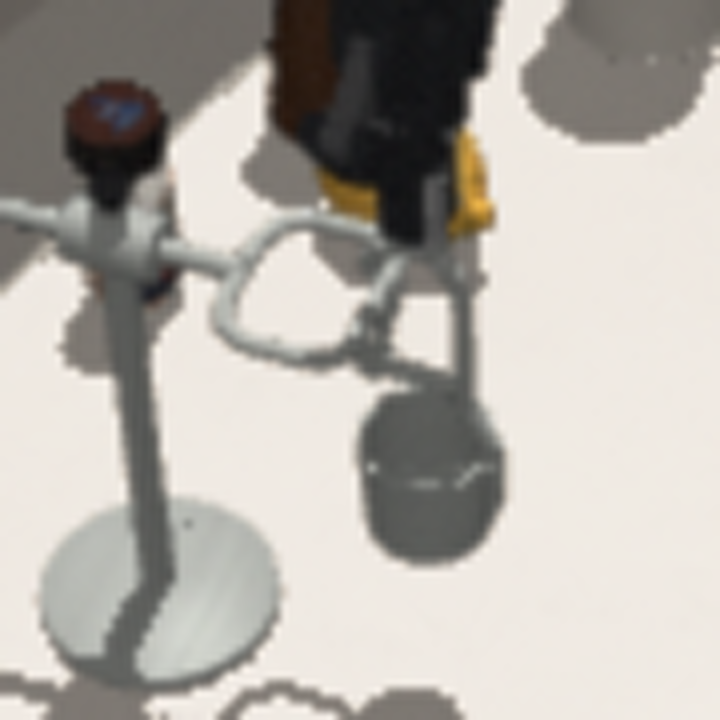

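View pics/b9.png

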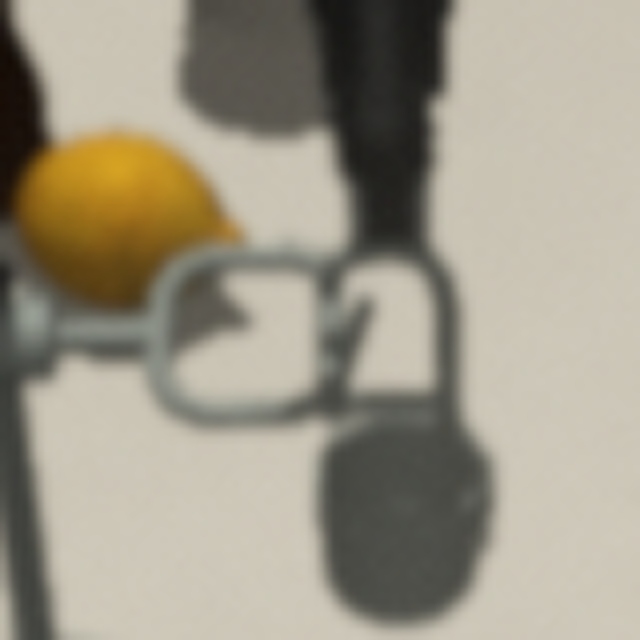

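The gate is clearly being pushed in (side view: tip at (256,187) leaning toward the handle), force about 3.5 N. I'll measure gate tip and bar in the hook's own plane.

```bash
cat > hk.py <<'E'
from h import *
def hook(cam,px,s):
    M=R.from_rotvec(s["eef_rot"]).as_matrix();t=s["tcp_pos"];n=M[:,2];d=cam.ray(*px)
    p=cam.eye+d*(n@(t-cam.eye))/(n@d)
    return ((p-t)@M[:,0]*1000).round(1),((p-t)[2]*1000+161.5).round(1)
E
python3 - <<'E'
import pickle
from hk import *
a,b=pickle.load(open("c9.pkl","rb"));s=readout.state()
A=lambda x,y:(200+x/8,150+y/8)
B=lambda x,y:(210+x/8,150+y/8)
for n,p in dict(tip=(368,300),pivot=(340,405),bar_l=(318,330),bar_r=(338,330),bar=(328,330),handle=(445,360),crossR=(430,405),cupL=(322,480),cupR=(490,480)).items(): print("B",n,hook(b,B(*p),s))
for n,p in dict(bar=(380,285),pivot=(367,360),handle=(462,350),crossR=(445,382),cupL=(365,450),cupR=(503,450)).items(): print("A",n,hook(a,A(*p),s))
E
```

```text
B tip (np.float64(4.2), np.float64(118.3))
B pivot (np.float64(13.7), np.float64(74.4))
B bar_l (np.float64(19.1), np.float64(106.1))
B bar_r (np.float64(13.3), np.float64(106.1))
B bar (np.float64(16.2), np.float64(106.1))
B handle (np.float64(-17.8), np.float64(93.4))
B crossR (np.float64(-13.1), np.float64(74.2))
B cupL (np.float64(20.3), np.float64(41.4))
B cupR (np.float64(-30.8), np.float64(41.1))
A bar (np.float64(13.9), np.float64(115.9))
A pivot (np.float64(20.5), np.float64(75.7))
A handle (np.float64(-16.1), np.float64(94.6))
A crossR (np.float64(-9.2), np.float64(75.7))
A cupL (np.float64(23.5), np.float64(26.9))
A cupR (np.float64(-30.7), np.float64(48.5))
```

Bar is at about x = +16.5 mm in the hook (penetration about 8.5 mm, gate about 0.3 rad). About 14.5 mm further to reach the 23 mm mark.

```bash
python3 -m inch '[{"delta_rot":[0,0,0],"linear":[0.15,0,0],"fingers":1},{"delta_rot":[0,0,0],"linear":[0.3,0,0],"fingers":1},{"delta_rot":[0,0,0],"linear":[0.45,0,0],"fingers":1},{"delta_rot":[0,0,0],"linear":[0.6,0,0],"fingers":1},{"delta_rot":[0,0,0],"linear":[0.75,0,0],"fingers":1},{"delta_rot":[0,0,0],"linear":[0.9,0,0],"fingers":1},{"delta_rot":[0,0,0],"linear":[1.05,0,0],"fingers":1},{"delta_rot":[0,0,0],"linear":[1.15,0,0],"fingers":1},{"delta_rot":[0,0,0],"linear":[1.25,0,0],"fingers":1},{"delta_rot":[0,0,0],"linear":[1.35,0,0],"fingers":1},{"delta_rot":[0,0,0],"linear":[1.45,0,0],"fingers":1},{"delta_rot":[0,0,0],"linear":[1.45,0,0],"fingers":1}]'
python3 - <<'E'
from h import *
import pickle
s=readout.state();print(s["t"],s["tcp_pos"],s["force"],s["moment"])
a=Cam("scene");b=Cam("side")
pickle.dump((a,b),open("c10.pkl","wb"))
a.save("a10.png",(200,150,290,240),8);b.save("b10.png",(210,150,290,230),8)
E
```

```text
t: 10.12
tcp_pos: [0.5759, 0.0808, 0.258]
eef_rot: [-1.563, -0.184, 0.184]
force: [-2.8, -0.4, -3.7]
grip_width: 0.0081
10.1167 [0.57587663 0.0807831  0.25803181] [-2.80956868 -0.40215376 -3.69222594] [-2.21695885e-01  7.28137614e-01 -6.63324992e-06]
```

View pics/a10.png

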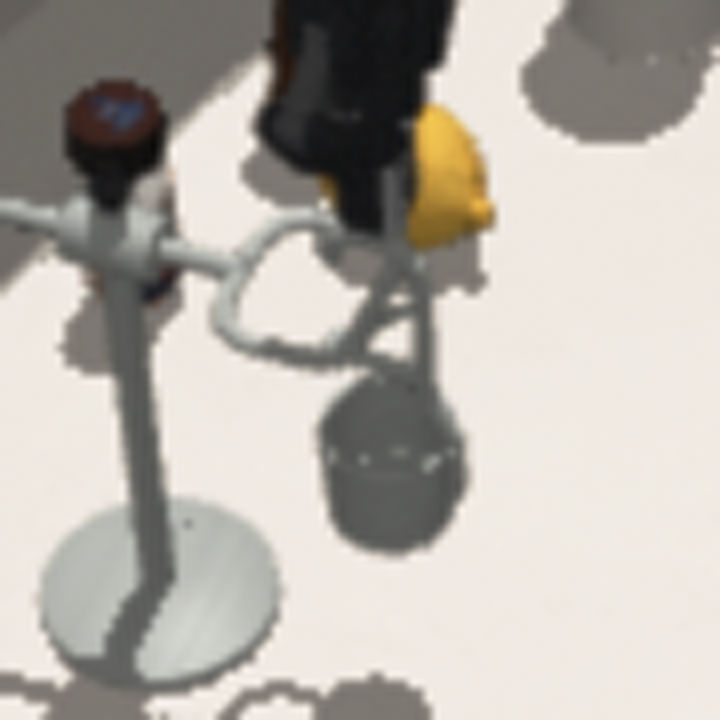

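View pics/b10.png

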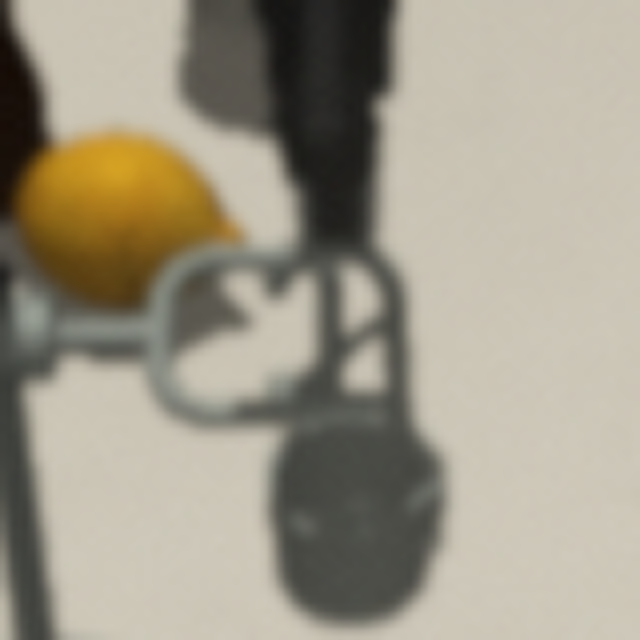

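```bash
python3 - <<'E'
import pickle
from hk import *
a,b=pickle.load(open("c10.pkl","rb"));s=readout.state();print(s["force"])
A=lambda x,y:(200+x/8,150+y/8)
B=lambda x,y:(210+x/8,150+y/8)
for n,p in dict(tip=(387,325),pivot=(283,395),bar=(331,320),nose=(278,287),handle=(397,360),cupL=(270,480),cupR=(443,480)).items(): print("B",n,hook(b,B(*p),s))
E
```

```text
[-4.14772259 -0.68252084 -3.82150385]
B tip (np.float64(-16.0), np.float64(108.2))
B pivot (np.float64(15.5), np.float64(78.9))
B bar (np.float64(0.2), np.float64(110.3))
B nose (np.float64(15.1), np.float64(123.9))
B handle (np.float64(-18.6), np.float64(93.5))
B cupL (np.float64(21.0), np.float64(41.5))
B cupR (np.float64(-31.5), np.float64(41.3))
```

Bar is near x = +2 mm and the gate at about 0.8 rad, as wanted. Lowering 26 mm slowly.

```bash
python3 -m inch '[{"delta_rot":[0,0,0],"linear":[0,0.25,0],"fingers":1},{"delta_rot":[0,0,0],"linear":[0,0.5,0],"fingers":1},{"delta_rot":[0,0,0],"linear":[0,0.75,0],"fingers":1},{"delta_rot":[0,0,0],"linear":[0,1,0],"fingers":1},{"delta_rot":[0,0,0],"linear":[0,1.25,0],"fingers":1},{"delta_rot":[0,0,0],"linear":[0,1.5,0],"fingers":1},{"delta_rot":[0,0,0],"linear":[0,1.75,0],"fingers":1},{"delta_rot":[0,0,0],"linear":[0,2,0],"fingers":1},{"delta_rot":[0,0,0],"linear":[0,2.2,0],"fingers":1},{"delta_rot":[0,0,0],"linear":[0,2.4,0],"fingers":1},{"delta_rot":[0,0,0],"linear":[0,2.55,0],"fingers":1},{"delta_rot":[0,0,0],"linear":[0,2.55,0],"fingers":1}]'
python3 - <<'E'
from h import *
import pickle
s=readout.state();print(s["t"],s["tcp_pos"],s["force"],s["moment"])
a=Cam("scene");b=Cam("side")
pickle.dump((a,b),open("c11.pkl","wb"))
a.save("a11.png",(200,150,290,240),8);b.save("b11.png",(210,150,290,240),8)
E
```

```text
t: 11.22
tcp_pos: [0.5759, 0.0807, 0.2328]
eef_rot: [-1.563, -0.185, 0.184]
force: [0.2, 0.4, -2.5]
grip_width: 0.0085
11.2167 [0.57593096 0.08074496 0.23276306] [ 0.23141605  0.40463545 -2.52209765] [-0.03335985  0.00132546 -0.03682837]
```

View pics/a11.png

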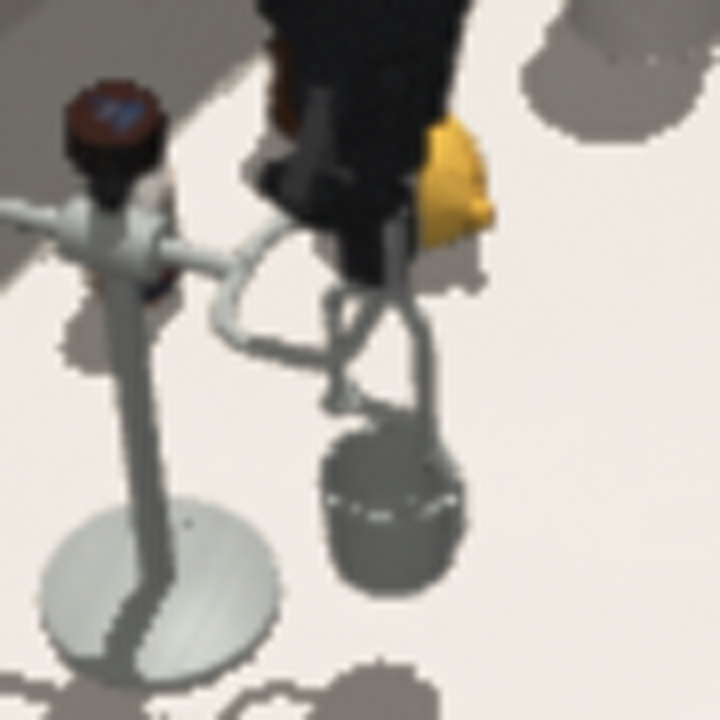

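View pics/b11.png

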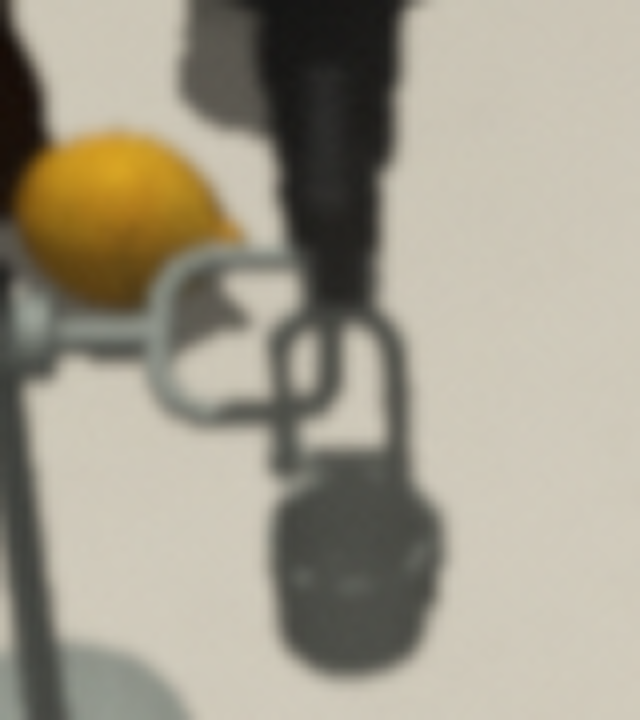

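The gate is shut again with the bar inside the bow (side view: gate vertical at (245,200), bar at (251,196)), and no push force remains. Lower 2 mm to seat, then open slowly.

```bash
python3 -m inch '[{"delta_rot":[0,0,0],"linear":[0,0.1,0],"fingers":1},{"delta_rot":[0,0,0],"linear":[0,0.2,0],"fingers":1},{"delta_rot":[0,0,0],"linear":[0,0.2,0],"fingers":1},{"delta_rot":[0,0,0],"linear":[0,0.2,0],"fingers":1}]'
python3 -m inch '[{"delta_rot":[0,0,0],"linear":[0,0,0],"fingers":0.7},{"delta_rot":[0,0,0],"linear":[0,0,0],"fingers":0.6},{"delta_rot":[0,0,0],"linear":[0,0,0],"fingers":0.5},{"delta_rot":[0,0,0],"linear":[0,0,0],"fingers":0.4},{"delta_rot":[0,0,0],"linear":[0,0,0],"fingers":0.2},{"delta_rot":[0,0,0],"linear":[0,0,0],"fingers":0.2},{"delta_rot":[0,0,0],"linear":[0,0,0],"fingers":0.2}]' 30
python3 - <<'E'
from h import *
a=Cam("scene");b=Cam("side");w=Cam("wrist")
a.save("a12.png",(200,150,290,240),8);b.save("b12.png",(210,150,290,240),8);w.save("w12.png",(150,100,370,384),2)
E
```

```text
t: 11.65
tcp_pos: [0.5758, 0.0807, 0.2308]
eef_rot: [-1.563, -0.185, 0.184]
force: [0.2, -0.0, -2.4]
grip_width: 0.0083
t: 12.23
tcp_pos: [0.5758, 0.0807, 0.2309]
eef_rot: [-1.563, -0.185, 0.184]
force: [-0.3, 1.0, -0.1]
grip_width: 0.034
```

View pics/b12.png

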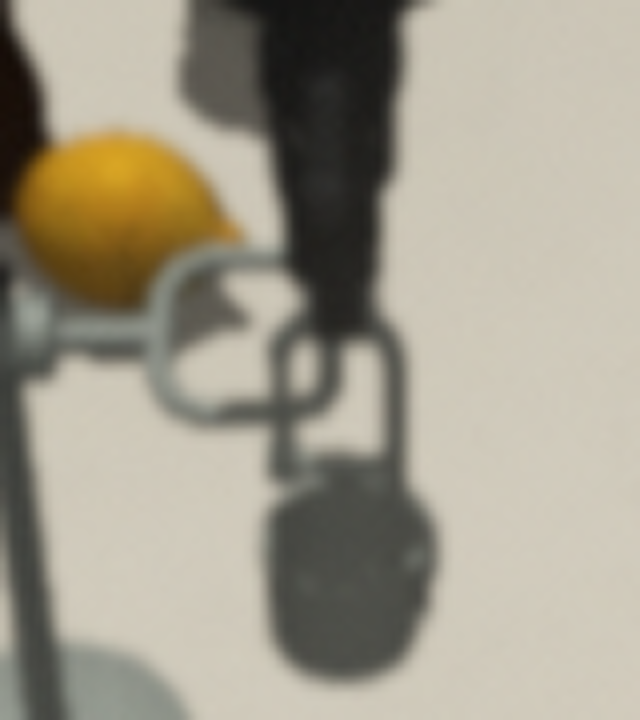

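View pics/w12.png

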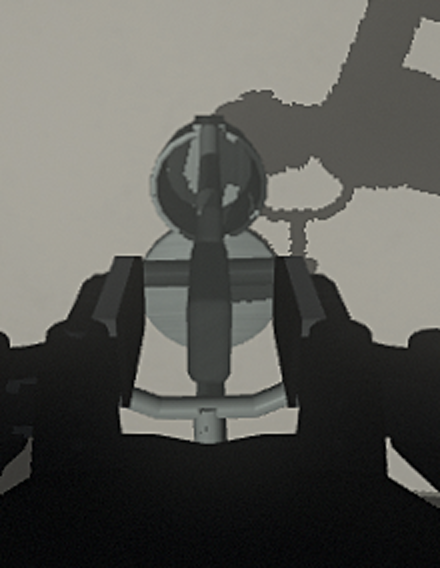

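The dipper hangs free between the open pads with the bar in the bow. Withdrawing straight up, then letting it settle.

```bash
python3 -m inch '[{"delta_rot":[0,0,0],"linear":[0,-0.5,0],"fingers":0.2},{"delta_rot":[0,0,0],"linear":[0,-1,0],"fingers":0.2},{"delta_rot":[0,0,0],"linear":[0,-2,0],"fingers":0.2},{"delta_rot":[0,0,0],"linear":[0,-3,0],"fingers":0.2},{"delta_rot":[0,0,0],"linear":[0,-4.5,0],"fingers":0.2},{"delta_rot":[0,0,0],"linear":[0,-6,0],"fingers":0.2},{"delta_rot":[0,0,0],"linear":[0,-8,0],"fingers":0.2},{"delta_rot":[0,0,0],"linear":[0,-10,0],"fingers":0.2},{"delta_rot":[0,0,0],"linear":[0,-12,0],"fingers":0.2},{"delta_rot":[0,0,0],"linear":[0,-12,0],"fingers":0.2},{"delta_rot":[0,0,0],"linear":[0,-12,0],"fingers":0.2},{"delta_rot":[0,0,0],"linear":[0,-12,0],"fingers":0.2}]'
python3 - <<'E'
from h import *
Cam("side").save("b13.png",(180,130,320,250),5)
E
for i in 1 2 3; do :; done
python3 -m inch '[{"delta_rot":[0,0,0],"linear":[0,0,0],"fingers":0.2},{"delta_rot":[0,0,0],"linear":[0,0,0],"fingers":0.2},{"delta_rot":[0,0,0],"linear":[0,0,0],"fingers":0.2},{"delta_rot":[0,0,0],"linear":[0,0,0],"fingers":0.2},{"delta_rot":[0,0,0],"linear":[0,0,0],"fingers":0.2},{"delta_rot":[0,0,0],"linear":[0,0,0],"fingers":0.2},{"delta_rot":[0,0,0],"linear":[0,0,0],"fingers":0.2},{"delta_rot":[0,0,0],"linear":[0,0,0],"fingers":0.2},{"delta_rot":[0,0,0],"linear":[0,0,0],"fingers":0.2},{"delta_rot":[0,0,0],"linear":[0,0,0],"fingers":0.2},{"delta_rot":[0,0,0],"linear":[0,0,0],"fingers":0.2},{"delta_rot":[0,0,0],"linear":[0,0,0],"fingers":0.2}]'
python3 -m inch '[{"delta_rot":[0,0,0],"linear":[0,0,0],"fingers":0.2},{"delta_rot":[0,0,0],"linear":[0,0,0],"fingers":0.2},{"delta_rot":[0,0,0],"linear":[0,0,0],"fingers":0.2},{"delta_rot":[0,0,0],"linear":[0,0,0],"fingers":0.2},{"delta_rot":[0,0,0],"linear":[0,0,0],"fingers":0.2},{"delta_rot":[0,0,0],"linear":[0,0,0],"fingers":0.2},{"delta_rot":[0,0,0],"linear":[0,0,0],"fingers":0.2},{"delta_rot":[0,0,0],"linear":[0,0,0],"fingers":0.2},{"delta_rot":[0,0,0],"linear":[0,0,0],"fingers":0.2},{"delta_rot":[0,0,0],"linear":[0,0,0],"fingers":0.2},{"delta_rot":[0,0,0],"linear":[0,0,0],"fingers":0.2},{"delta_rot":[0,0,0],"linear":[0,0,0],"fingers":0.2}]'
python3 - <<'E'
from h import *
f=[Cam("side") for _ in range(5)]
f[0].save("b14.png",(180,130,320,250),5);Cam("scene").save("a14.png",(180,130,340,250),5)
for g in f[1:]: print(np.abs(g.img[150:240,225:280].astype(int)-f[0].img[150:240,225:280]).mean())
E
```

```text
t: 13.38
tcp_pos: [0.5754, 0.0807, 0.3503]
eef_rot: [-1.563, -0.184, 0.185]
force: [0.3, -1.2, -0.6]
grip_width: 0.0343
t: 14.43
tcp_pos: [0.5757, 0.0807, 0.3508]
eef_rot: [-1.563, -0.184, 0.184]
force: [0.3, 0.4, 0.8]
grip_width: 0.034
t: 15.43
tcp_pos: [0.5757, 0.0807, 0.3508]
eef_rot: [-1.563, -0.184, 0.184]
force: [-0.2, -0.4, -0.2]
grip_width: 0.0336
0.6435016835016835
0.6358922558922558
0.6474074074074074
0.6295622895622895
```

View pics/b14.png

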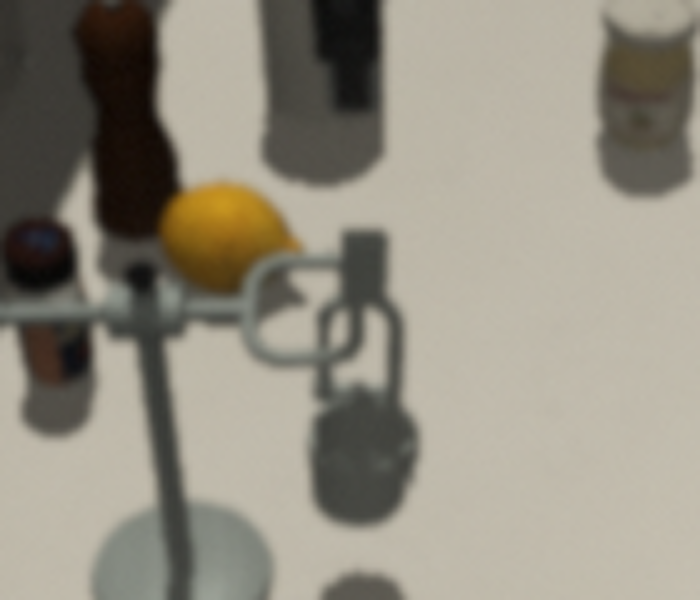

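View pics/a14.png

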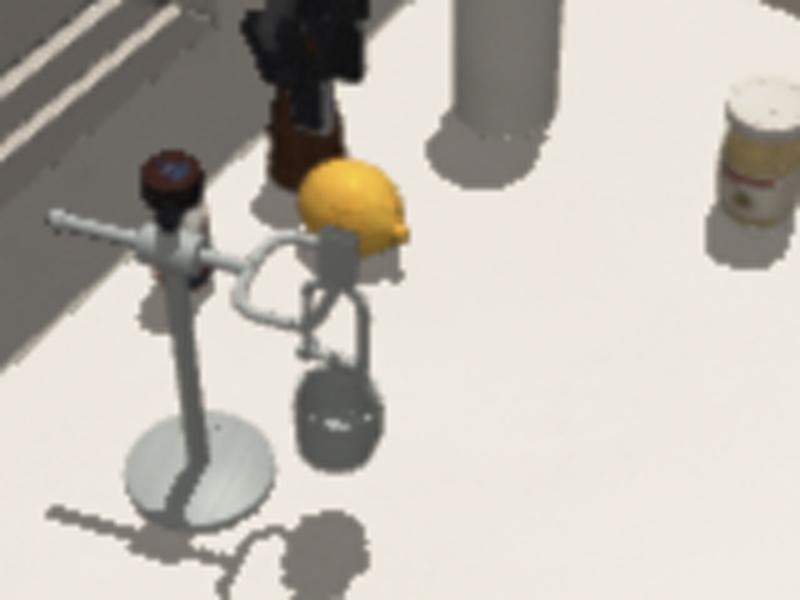

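Hanging upright, gate shut, gripper clear by about 10 cm. Frame differences stay at noise level. One more settling second and a check, then hand in.

```bash
python3 - <<'E'
from h import *
f=[Cam("side").img.astype(float) for _ in range(40)]
D=lambda i,j,ys,xs:np.abs(f[i][ys,xs]-f[j][ys,xs]).mean().round(3)
for j in(5,10,20,30,39): print(j,"dipper",D(0,j,slice(175,240),slice(235,270)),"background",D(0,j,slice(175,240),slice(275,310)))
print(readout.state()["t"],r.job_done())
E
```

```text
5 dipper 0.648 background 0.579
10 dipper 0.64 background 0.576
20 dipper 0.636 background 0.599
30 dipper 0.643 background 0.582
39 dipper 0.645 background 0.574
the job is handed in; nothing more can be done
17.7333 None
```

The dipper is hanging on the ring by its snap hook, and I handed the job in at 17.7 s of the 67 s allowed; no verdict comes back.

**What I did:** I gripped the tab and lifted the dipper. I then pushed the gate about 23 mm onto the front bar, which opened it to roughly 0.8 rad by the side view. Lowering it about 27 mm let the gate snap shut behind the bar. I opened the fingers and backed the gripper straight up 12 cm.

**Last checks:**
- **Hanging:** the pictures show the dipper upright with the bar in the bow and the gate closed.
- **Still:** over about 2 s its image changed no more than the camera noise.
- **Push force:** the tool force read at most about 4 N sideways wherever I sampled it. The contact force itself is not reported, so this is indirect.
- **Bystanders:** the lemon and mustard jar look unmoved in the final pictures. The mug was outside those crops, so I did not check it again, but the arm did not work near it.

**Disagreement:** casting rays from the scene and side cameras together put the ring 3–19 mm too high. I used the stated 200 mm bar height instead, which the touch then agreed with.

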